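# Serve a roll from the covered bread box with the tongs

### The job

Take the bamboo lid off the bread box and prop it up at a slant, its lower edge on the counter and its upper edge leaning against the front of the white storage tub with the blue top (the side facing the robot), and let go of it. Then take the tongs out of their caddy and, with the tongs and never with the fingers, pick the dark roll out of the box, leaving the pale roll in it. Finish while still holding the dark roll in the tongs, still and well clear above the box's rim, with the lid still leaning; do not disturb the jars, bottle and low can standing around.

Things in the scene. Friction and masses are not known exactly. Their poses are not given: they have to be found in the camera images.
- lid: Flat bamboo lid, 160 (its x) x 212 (its y) x 10 mm thick, 0.26 kg, lying loose on the box's rim (underside 75 mm above the counter). Origin: centre of its underside; z is the upper side's normal. On its middle stands an upright bar handle 70 (along x) x 14 (along y) mm, from 10 to 52 mm above the underside.
- lid_handle (a point): Centre of the lid's bar handle, 31 mm above the lid's underside; axes as the lid's. The handle is 14 mm wide across y.
- box: White open-topped bread box fixed to the counter, 150 (x) x 200 (y) x 75 mm high, walls and floor 6 mm. Origin: centre of its underside; same axes as the lid lying on it. The two rolls stand in it beside each other along its y, about 90 mm apart.
- dark_roll: The dark brown round roll, 50 mm in diameter (widest 16 mm above its flat bottom), 36 mm high, 0.06 kg, loose on the box floor. Origin: centre of its underside.
- dark_roll_mid (a point): Centre of the dark roll, 18 mm above its underside.
- pale_roll: The pale golden roll, same shape as the dark one; stays in the box.
- pale_roll_mid (a point): Centre of the pale roll, 18 mm above its underside.
- tub: White storage tub with a blue top, fixed to the counter, 90 (x) x 170 (y) x 164 mm high. Origin: centre of its underside; its front, facing the robot, is the flat side 45 mm from the origin towards its -x. The blue top stands 3 mm proud all round above 150 mm but is only seen.
- caddy: Dark steel utensil caddy fixed to the counter, an open slot 46 (x) x 120 (y) x 80 mm high, walls and floor 5 mm. Origin: centre of its underside; the tongs stand in it and open along its y.
- tongs: Spring serving tongs, 0.105 kg, 170 mm tall, standing upright, jaws down, in the caddy (tips on its floor, 5 mm above the counter). This is the steel hinge head at the top (22 x 26 x 20 mm, 150 to 170 mm above the tips); origin: midway between the open jaw tips; z points up from tips to head; the arms open along y.
- tongs_grip (a point): Point midway between the red grip panels of the arms, 126 mm above the jaw tips, 44 mm below the head's top: squeeze here along the tongs' y. Panels 22 mm wide (x), 30 mm tall; open, about 54 mm over both. The hinge pins lie 34 mm above: each mm a panel moves in moves its jaw in about 4 mm, so a slight squeeze (to about 52 mm) carries the tongs with the jaws still open.
- tongs_left: The +y arm of the tongs, jaw included. Origin: its hinge pin, 160 mm above the tips. Open, the jaws are about 75 mm apart at the small inward lips at their tips and 85 mm above them (95 mm over their outsides); each jaw is 30 mm wide (x) and 42 mm tall. The lips hook under the roll's widest part. When closing, the tips sink about 3 mm.
- tongs_right: The -y arm of the tongs, mirror image of the left one. A spring holds the arms open against a stop; it pushes back about 6 N on each grip panel (10 N when closed on a roll).
- oats_jar: Glass jar of oats, 80 mm across, 130 mm high, a loose bystander to leave alone. Origin: centre of its underside.
- sauce_bottle: Amber sauce bottle with green cap, 56 mm across, 170 mm high, a loose bystander to leave alone. Origin: centre of its underside.
- fish_can: Low yellow-labelled can, 80 mm across, 45 mm high, a loose bystander to leave alone. Origin: centre of its underside.
- honey_jar: Amber honey jar with yellow cap, 64 mm across, 85 mm high, a loose bystander to leave alone. Origin: centre of its underside.

How it is judged:
On the way, in this order (a step that is already met when the one before it is completed fails the run):
1. the lid leans at a slant on the front of the storage tub, lower edge on the counter, let go (angle between lid's own z axis and vertical between 0.52 and 1.35 rad and contact force between lid and tub above 0.1 N and contact force between lid and box below 0.05 N and contact force between lid and caddy below 0.05 N and contact force between lid and fish_can below 0.05 N and contact force between lid and the fingers below 0.05 N and x of lid in the frame of tub below -0.045 m and linear speed of lid below 0.02 m/s), for 0.3 s.
2. the tongs are out of the caddy in the fingers (contact force between tongs and the fingers above 1 N and contact force between tongs and caddy below 0.05 N and height (world z) of tongs_grip above 0.16 m), for 0.2 s.
3. the dark roll hangs between the tongs' jaws, lifted clear above the box (height (world z) of dark_roll_mid above 0.13 m and contact force between dark_roll and tongs_left above 0.3 N and contact force between dark_roll and tongs_right above 0.3 N and contact force between tongs and the fingers above 1 N and contact force between dark_roll and the arm below 0.05 N and contact force between dark_roll and the fingers below 0.05 N and contact force between dark_roll and box below 0.02 N and contact force between tongs and box below 0.05 N and contact force between tongs and caddy below 0.05 N and contact force between tongs and tub below 0.05 N and contact force between tongs and lid below 0.05 N and contact force between dark_roll and lid below 0.02 N and contact force between dark_roll and tub below 0.02 N and contact force between dark_roll and pale_roll below 0.02 N and linear speed of dark_roll below 0.05 m/s), for 0.3 s.
At the end, for the whole second after the job is handed in: Tongs held in the fingers, touching nothing else, grip the dark roll in both jaws, centre over 130 mm above the counter, nothing else touching it, nearly still; the lid leans untouched, 30 to 77 degrees from flat, on counter and tub front; the pale roll is in the box (all of step 3 and angle between lid's own z axis and vertical between 0.52 and 1.35 rad and contact force between lid and tub above 0.1 N and contact force between lid and box below 0.05 N and contact force between lid and caddy below 0.05 N and contact force between lid and fish_can below 0.05 N and contact force between lid and the fingers below 0.05 N and x of lid in the frame of tub below -0.045 m and x of pale_roll_mid in the frame of box between -0.075 and 0.075 m and y of pale_roll_mid in the frame of box between -0.1 and 0.1 m and height (world z) of pale_roll_mid below 0.06 m); the arm keeps its last pose, push and grip.
It fails at once if a roll was touched with the fingers (contact force between any of dark_roll, pale_roll and the fingers above 0.3 N).
It fails at once if a bystander was disturbed (moved more than 30 mm) (distance of any of oats_jar, sauce_bottle, fish_can, honey_jar from where it was at the start of the episode above 0.03 m).
It also fails if it takes over 66 s, if anything falls off the work surface, if the arm or the gripper's body presses on something with over 40 N, if the wrist force passes 120 N, or if a joint passes its speed limit or range.

### The arm

A 6-joint arm with a two-finger parallel gripper is mounted at the origin on the work surface. World frame = base frame: x ahead of the robot, y to its left, z up, the work surface at z = 0. Lengths are in m, angles in rad, forces in N, time in s.
With the tool pointing down it reaches from about 0.375 to 0.9 m from the base axis. Payload 3.1 kg.
Tool frame: the origin (TCP) lies at the very end of the fingers, on their centre line; the grasp point (between the pads) lies 19 mm behind it (manip.hold_point_z is the distance from the TCP to the grasp point, in m); y points along the fingers, z is the direction in which the jaws open and shut, and the axes are right-handed (so a half turn about y gives the same grasp; the last joint's range is limited). The gripper opens to 85 mm and grips with 20 to 120 N. Pads are 22 mm wide; open, the fingers measure 114 mm over their backs; the gripper's body (76 mm by 85 mm) begins 54 mm behind the grasp point. The pads swing forward as they close: fully open they stand 13 mm farther back than shut.
Start: joints at [1.073, 0.527, 1.433, -0, 1.181, -0.178], TCP at [0.196, 0.593, 0.231] pointing down, gripper open.
Joint ranges: [-3.08, 3.08], [-0.75, 2.2], [0.22, 2.44], [-1.43, 4.57], [0, 2.65], [-2.85, 2.85]. Speed limits (rad/s): [2.79, 2.79, 3.14, 3.14, 3.14, 3.14].

### API

Orientations are given as a unit quaternion [x, y, z, w].
In Python, from station import manip, eyes, workorder gives the robot as it stands. The module is installed in compiled form; this text tells all that it offers.
- The arm moves only by the shell command python3 -m jog 'ROWS' [OPENING] [FORCE]. ROWS is JSON, a list of rows, each a list of 2 entries, a list of its own where there are three numbers: the shift along the tool's x, y, z in cm, then the turn about the tool's y in rad. A call has 1 to 20 rows; each row is the pose to reach, as a shift and turn from the pose commanded when the call began, along the tool's axes at that moment; what a row does not reach only later rows make up. A row lasts 1/12 s, in which the tool goes at most 41.7 mm and 7.16 degrees, less where a joint would pass 70% of its speed; a pose out of reach is approached as far as the arm can. A call with a gripper value outside its range is refused whole. OPENING is the finger opening in cm, from 0 to 8.54, set as the call begins (- or left out, the last holds). The fingers move at their own pace and stop on an object; FORCE is the grip in N (left out, the last holds). Time passes only in rows, so rows that repeat a pose let the fingers close. It gives the time, the measured TCP pose, the force and the opening at its end, in the units of the state.
- manip.sense(): the state, without advancing time (a new reading comes with each control period).
- eyes.snapshot(name): name is "side" or "top" or "wrist"; returns a dict with "frame" (384x512x3 uint8, red, green, blue), "vfov" (degrees; the focal length in pixels is half the picture's height over the tangent of half this angle, whatever the lens; pixels are square), "cx", "cy" (the principal point, pixels), "rvec" (rotation vector, rad) and "tvec" (3), from world to camera coordinates, as OpenCV has them. Camera axes: x right, y down, z forward; pixel columns grow to the right and rows downward; lengths in m; the calibration is good to about 2 mm. A picture is of the moment at which its call begins. There is no depth.
- workorder.sign_off(): hands the job in, once; it reports no verdict.
The state is a dict: "t": time; "q": joint angles; "qd": joint speeds; "tau": joint torques, N m; "tcp_pos": TCP position; "tool_rot": TCP orientation; "force": force on the tool from outside, world axes, zero at the start; "ft_torque": the same for the moment, N m; "finger_gap": opening from 0.0 (shut) to 1.0 (fully open).
Only numpy, scipy, OpenCV 4.12 (cv2) and the standard library are available. Lean on these libraries where they do the work, as an engineer would, in place of code of your own. Each camera call takes 0.05 s, during which the arm holds its last target. There are 200 camera calls.

## Working session

There is one attempt and no reset: what is moved stays moved. The work goes in short steps, Python scripts to look and compute and a shell command to move; the robot and the scene stay as the last step left them, time stands still between calls to the robot, and variables do not carry over. Pictures are saved under pics/ and viewed, about 8 in all and at most 12, crops included, and the job is handed in when it is done.

```bash
mkdir -p pics; cat > h.py <<'E'
import numpy as np, cv2
from scipy.spatial.transform import Rotation as R
from station import manip, eyes, workorder
def cam(s):
    f=s["frame"].shape[0]/2/np.tan(np.radians(s["vfov"])/2)
    K=np.array([[f,0,s["cx"]],[0,f,s["cy"]],[0,0,1]])
    return K,R.from_rotvec(np.ravel(s["rvec"])).as_matrix(),np.ravel(s["tvec"])
def ray(s,p):
    K,M,t=cam(s); d=M.T@np.linalg.inv(K)@np.array([p[0],p[1],1.]); return -M.T@t,d/np.linalg.norm(d)
def onz(s,p,z):
    o,d=ray(s,p); return o+d*(z-o[2])/d[2]
def tri(s1,p1,s2,p2):
    o1,d1=ray(s1,p1);o2,d2=ray(s2,p2)
    a=np.linalg.lstsq(np.c_[d1,-d2],o2-o1,rcond=None)[0]
    A=o1+a[0]*d1;B=o2+a[1]*d2; return (A+B)/2,np.linalg.norm(A-B)
def proj(s,P):
    K,M,t=cam(s); q=K@(M@np.array(P,float)+t); return q[:2]/q[2]
def save(s,n,crop=None,k=1):
    f=s["frame"][:,:,::-1]
    if crop: f=f[crop[1]:crop[3],crop[0]:crop[2]]
    cv2.imwrite(f"pics/{n}.png",cv2.resize(f,None,fx=k,fy=k,interpolation=cv2.INTER_CUBIC))
E
python3 - <<'E'
from h import *
import pickle
np.set_printoptions(precision=4,suppress=True)
S={n:eyes.snapshot(n) for n in("top","side")}
pickle.dump(S,open("s0.pkl","wb"))
for n in S: save(S[n],n+"0",k=1.5); o,d=ray(S[n],(256,192)); print(n,o,d,S[n]["vfov"])
st=manip.sense(); print(st["tcp_pos"],R.from_quat(st["tool_rot"]).as_matrix(),st["q"],st["t"],st["finger_gap"],manip.hold_point_z)
E
```

```text
top [0.479  0.0076 1.131 ] [ 0.081   0.0065 -0.9967] 53.038497401120054
side [ 0.4175 -0.5935  0.7515] [ 0.1895  0.6805 -0.7078] 53.61848389523818
[0.1955 0.593  0.2304] [[ 0.9496 -0.0009  0.3134]
 [-0.3134 -0.0017  0.9496]
 [-0.0003 -1.     -0.0019]] [ 1.0735  0.5284  1.4338  0.      1.1814 -0.1785] 0.1 0.9988120777108889 0.0187
```

View pics/top0.png

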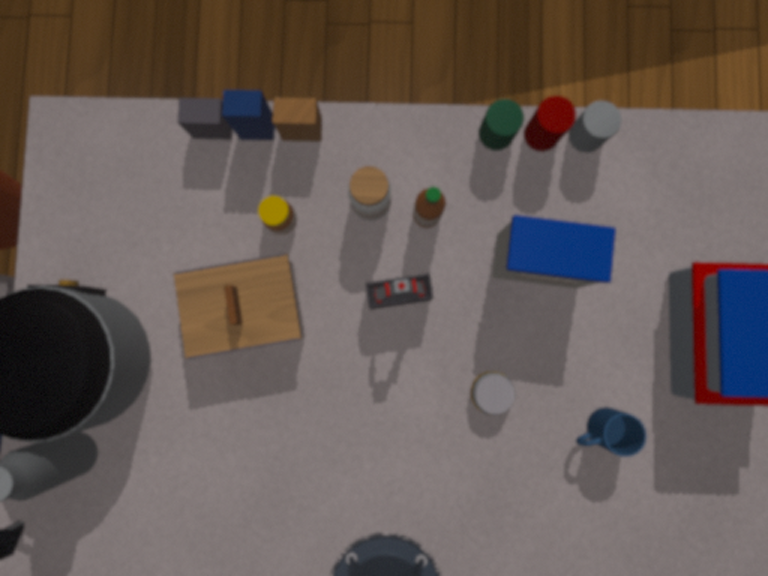

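View pics/side0.png

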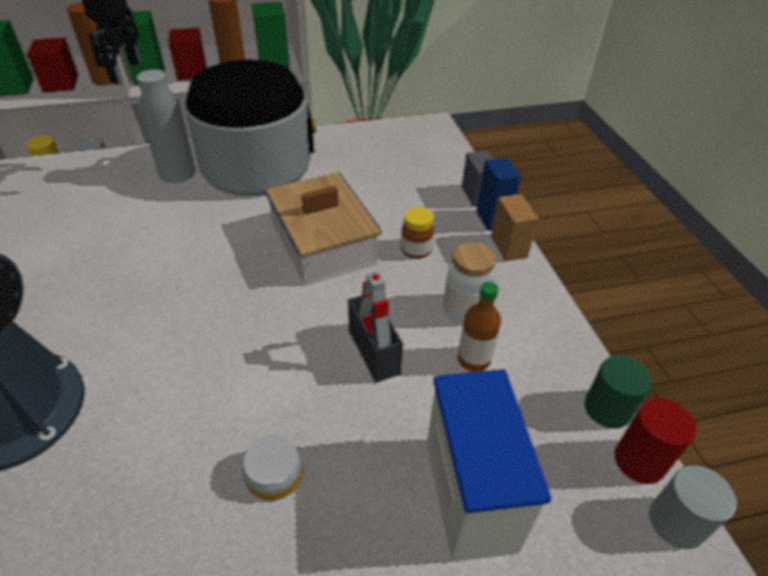

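The top view shows the lid at (158,203) in native pixels, with its handle at (155,203). The tub top is at (373,165), the caddy and tongs at (266,194), and the fish can at (329,262). Next I'll measure corners in both views.

```bash
cat > m.py <<'E'
from h import *
import pickle
np.set_printoptions(precision=4,suppress=True)
S=pickle.load(open("s0.pkl","rb"))
def blob(s,fn,roi):
    h=cv2.cvtColor(s["frame"],cv2.COLOR_RGB2HSV).astype(int)
    m=fn(h[...,0],h[...,1],h[...,2]).astype(np.uint8)
    k=np.zeros_like(m);x0,y0,x1,y1=roi;k[y0:y1,x0:x1]=1;m=m*k
    n,l,st,c=cv2.connectedComponentsWithStats(m)
    i=1+np.argmax(st[1:,4]); return (l==i).astype(np.uint8),c[i],st[i,4]
def quad(m):
    c=max(cv2.findContours(m,0,2)[0],key=cv2.contourArea);c=cv2.convexHull(c)
    return cv2.approxPolyN(c,4,ensure_convex=True).reshape(-1,2).astype(float)
E
python3 - <<'E'
from m import *
T,D=S["top"],S["side"]
for n,f,rt,rd,z in (("lid",lambda h,s,v:(h>8)&(h<26)&(s>70)&(v>90),(105,160,215,245),(170,110,260,180),.085),
                ("tub",lambda h,s,v:(h>105)&(h<130)&(s>150),(330,135,420,195),(280,240,375,345),.164)):
    Q=[]
    for s,r in((T,rt),(D,rd)):
        m,c,a=blob(s,f,r); q=quad(m); Q.append(q); W=np.array([onz(s,p,z) for p in q])
        o=np.argsort(np.arctan2(*(W-W.mean(0))[:,:2].T)); Q[-1]=q[o]; W=W[o]
        print(n,a,W[:,:2].tolist(),"mean",W.mean(0),"edges",np.linalg.norm(np.diff(W,axis=0,append=W[:1]),axis=1))
    for a,b in zip(*Q): print("  tri",*tri(T,a,D,b))
for n,f,rt,rd in (("handle",lambda h,s,v:((h<9)|(h>172))&(s>70)&(v<170),(145,185,165,222),(190,115,232,145)),
  ("red",lambda h,s,v:((h<8)|(h>172))&(s>150)&(v>90),(240,180,290,210),(225,175,270,230))):
    c=[]
    for s,r in((T,rt),(D,rd)):
        m,cc,a=blob(s,f,r); c.append(cc); q=np.argwhere(m)
        p=cv2.minAreaRect(q[:,::-1].astype(np.float32)); print(n,a,cc,p)
    print("  tri",*tri(T,c[0],D,c[1]))
m,c,a=blob(T,lambda h,s,v:(v<75),(235,175,295,215)); q=quad(m)
print("caddy",[onz(T,p,.08)[:2] for p in q])
m,c,a=blob(T,lambda h,s,v:(v>165)&(s<40),(310,245,350,282)); print("can",c,a,onz(T,c,.045))
print("can approx",onz(T,(329,262),.045))
save(D,"sidecrop",(160,100,400,370),2.2)
E
```

```text
lid 4321 [[0.4707322423442511, 0.16122684628124348], [0.4304084949439601, 0.3739948361396131], [0.5822392395378925, 0.40166653294293664], [0.623142922446349, 0.19162926162218605]] mean [0.5266 0.2821 0.085 ] edges [0.2166 0.1543 0.214  0.1554]
lid 2293 [[0.4716297586611211, 0.15428601580219492], [0.4334553442171647, 0.3734334552735281], [0.5847287597759538, 0.4007734642192329], [0.6269716258818803, 0.18295882422376086]] mean [0.5292 0.2779 0.085 ] edges [0.2224 0.1537 0.2219 0.158 ]
  tri [0.4714 0.1622 0.078 ] 0.001525283359415401
  tri [0.4319 0.3739 0.0848] 0.0030692457632869627
  tri [0.5836 0.4017 0.0844] 0.0025845965051915663
  tri [0.6269 0.1927 0.0768] 0.0052633936549337495
tub 2446 [[0.5767387248683162, -0.36301148873614714], [0.5954132306940682, -0.18972191746911382], [0.6853449171705915, -0.2018994932630828], [0.6686407602929086, -0.3715064088576572]] mean [ 0.6315 -0.2815  0.164 ] edges [0.1743 0.0908 0.1704 0.0923]
tub 4844 [[0.5776043203764979, -0.36802953934231575], [0.5957725006437883, -0.1947923013678], [0.6893174013051894, -0.20378037248950198], [0.6719345541489055, -0.3779323881504719]] mean [ 0.6337 -0.2861  0.164 ] edges [0.1742 0.094  0.175  0.0948]
  tri [ 0.5783 -0.3656  0.158 ] 0.0019078329641606761
  tri [ 0.5967 -0.191   0.1585] 0.0013641164830529202
  tri [ 0.6877 -0.2028  0.1628] 0.004190700765819542
  tri [ 0.6723 -0.3751  0.1574] 0.004840236116162588Traceback (most recent call last):
  File "<stdin>", line 15, in <module>
  File "m.py", line 10, in blob
    i=1+np.argmax(st[1:,4]); return (l==i).astype(np.uint8),c[i],st[i,4]
        ~~~~~~~~~^^^^^^^^^^
    return _wrapfunc(a, 'argmax', axis=axis, out=out, **kwds)
    return bound(*args, **kwds)
ValueError: attempt to get argmax of an empty sequence
```

```bash
python3 - <<'E'
from m import *
T,D=S["top"],S["side"]
H=lambda s,x,y:cv2.cvtColor(s["frame"],cv2.COLOR_RGB2HSV)[y,x]
print([H(T,x,203) for x in range(148,164,2)],H(D,213,133),H(D,200,155))
print("can",H(T,329,262),H(T,345,280))
def find(n,f,rt,rd):
    c=[]
    for s,r in((T,rt),(D,rd)):
        m,cc,a=blob(s,f,r); c.append(cc)
        print(n,a,cc,cv2.minAreaRect(np.argwhere(m)[:,::-1].astype(np.float32)))
    print("  tri",*tri(T,c[0],D,c[1]))
find("handle",lambda h,s,v:((h<12)|(h>172))&(s>90)&(v<150),(145,185,165,222),(190,115,232,145))
h=cv2.cvtColor(T["frame"],cv2.COLOR_RGB2HSV).astype(int)
m=(((h[...,0]<8)|(h[...,0]>172))&(h[...,1]>120)&(h[...,2]>60)).astype(np.uint8)
m[:180]=0;m[210:]=0;m[:,:240]=0;m[:,292:]=0
n,l,st,c=cv2.connectedComponentsWithStats(m);print("red",[(st[i].tolist(),c[i],onz(T,c[i],.14)[:2]) for i in range(1,n) if st[i,4]>3])
try:
  m,c,a=blob(T,lambda h,s,v:(v<80),(235,175,295,215)); q=quad(m); print("caddy",a,[onz(T,p,.08)[:2] for p in q],np.mean([onz(T,p,.08)[:2] for p in q],0))
except Exception as e: print(e)
print("can approx",onz(T,(329,262),.045))
im=np.hstack([cv2.resize(T["frame"][175:215,235:300],None,fx=6,fy=6),cv2.resize(D["frame"][178:258,222:277],None,fx=5,fy=5)[:240]])
a=cv2.resize(D["frame"][175:258,222:277],None,fx=6,fy=6); b=cv2.resize(T["frame"][170:220,235:300],None,fx=7,fy=7)
im=np.zeros((500,800,3),np.uint8); im[:350,:455]=b; im[:498,460:790]=a; cv2.imwrite("pics/tongs.png",im[:,:,::-1])
E
```

```text
[array([ 16, 130, 131], dtype=uint8), array([ 15, 133, 119], dtype=uint8), array([ 13, 162, 101], dtype=uint8), array([ 12, 166, 100], dtype=uint8), array([ 12, 154,  78], dtype=uint8), array([ 13, 146,  68], dtype=uint8), array([ 15, 130, 114], dtype=uint8), array([ 15, 130, 129], dtype=uint8)] [ 14 181  69] [ 16 122 148]
can [162  10 126] [  3  19 132]
handle 1 [156. 194.] ((156.0, 194.0), (0.0, 0.0), 0.0)
handle 6 [208.6667 135.1667] ((208.5, 135.0), (4.0, 1.0), 90.0)
  tri [0.5335 0.2848 0.0987] 0.03496793237362276
red [([274, 186, 4, 9, 26], array([275.9231, 189.8846]), array([ 0.5663, -0.0373])), ([256, 188, 4, 10, 29], array([257.7241, 192.2069]), array([0.5591, 0.0096])), ([266, 189, 3, 3, 9], array([267., 190.]), array([ 0.5654, -0.0143])), ([280, 196, 2, 2, 4], array([280.5, 196.5]), array([ 0.5494, -0.0494]))]
caddy 569 [array([ 0.5446, -0.0736]), array([0.5254, 0.0408]), array([0.5746, 0.0504]), array([ 0.5939, -0.0645])] [ 0.5596 -0.0117]
can approx [ 0.3768 -0.1931  0.045 ]
```

View pics/tongs.png

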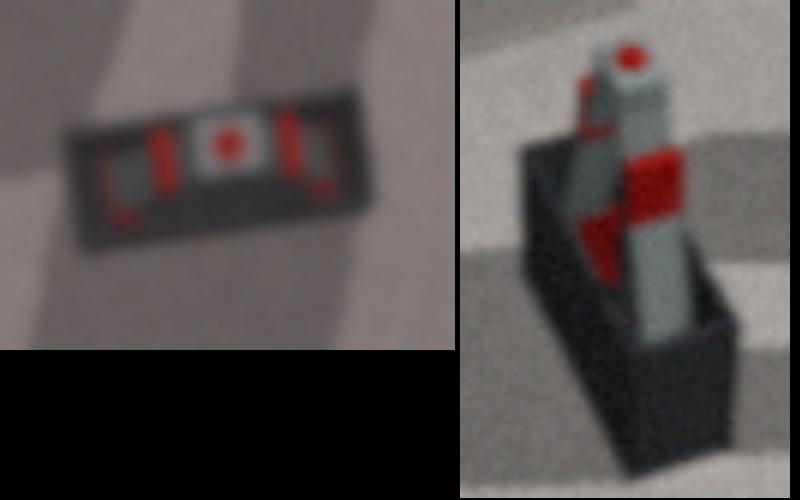

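```bash
cat >> h.py <<'E'
def go(P,yaw=None,show=True):
    """shift (cm, tool axes) and turn for TCP at P with tool z along the y of a body at 'yaw'"""
    s=manip.sense(); M=R.from_quat(s["tool_rot"]).as_matrix()
    d=M.T@(np.array(P)-s["tcp_pos"])*100
    cur=np.arctan2(-M[0,2],M[1,2]); a=0 if yaw is None else -((yaw-cur+np.pi/2)%np.pi-np.pi/2)
    print("go",np.round(P,4),"->",np.round(d,2),"turn",round(a,3),"| yaw",round(cur,3),"tcp",np.round(s["tcp_pos"],4),"t",s["t"])
E
python3 - <<'E'
from m import *
T,D=S["top"],S["side"]
print("head",tri(T,(267.7,190.7),D,(250.3,184.7)))
print("pot rim",tri(T,(30,243),D,(165,61)),[onz(T,p,.17) for p in ((73,243),(30,290),(30,197))])
print("bottle",tri(T,(3,322),D,(101,52)))
go((.527,.281,.38),.184); go((.527,.281,.25),.184)
E
```

```text
head (array([ 0.5627, -0.0156,  0.1761]), np.float64(0.0043067461503030775))
pot rim (array([0.4232, 0.5542, 0.2014]), np.float64(0.009850387116049849)) [array([0.419 , 0.4657, 0.17  ]), array([0.3016, 0.5644, 0.17  ]), array([0.5308, 0.582 , 0.17  ])]
bottle (array([0.2423, 0.5836, 0.234 ]), np.float64(0.0039049754215058174))
go [0.527 0.281 0.38 ] -> [ 41.25 -14.93 -19.26] turn -0.503 | yaw -0.319 tcp [0.1955 0.593  0.2304] t 0.1
go [0.527 0.281 0.25 ] -> [ 41.25  -1.93 -19.24] turn -0.503 | yaw -0.319 tcp [0.1955 0.593  0.2304] t 0.1
```

```bash
python3 -m jog '[[[0,-4,0],0],[[0,-8,0],0],[[0,-12,0],0],[[0,-16,0],0],[[3.5,-17,-1.6],-0.1],[[7,-17,-3.3],-0.2],[[10.5,-17,-4.9],-0.3],[[14,-17,-6.5],-0.4],[[17.5,-17,-8.2],-0.503],[[21,-17,-9.8],-0.503],[[24.5,-17,-11.4],-0.503],[[28,-17,-13],-0.503],[[31.5,-16,-14.7],-0.503],[[35,-14,-16.3],-0.503],[[38.5,-11,-18],-0.503],[[41.2,-8,-19.3],-0.503],[[41.2,-8,-19.3],-0.503],[[41.2,-8,-19.3],-0.503]]' 8.54 20
python3 - <<'E'
from h import *
w=eyes.snapshot("wrist"); import pickle; pickle.dump(w,open("w1.pkl","wb")); save(w,"w1",k=1.4)
print(ray(w,(256,192)),w["vfov"]); go((.527,.281,.25),.184)
E
```

```text
t: 1.6
tcp_pos: [0.5263, 0.2787, 0.3077]
tool_rot: [0.705, 0.061, -0.066, -0.704]
force: [0.3, 0.5, 0.8]
finger_gap: 1.0
(array([0.44829489, 0.26517551, 0.45176412]), array([ 0.31424005,  0.02723443, -0.94895283])) 64.12969227193621
go [0.527 0.281 0.25 ] -> [0.11 5.99 0.04] turn -0.002 | yaw 0.182 tcp [0.5262 0.2805 0.3099] t 1.65
```

View pics/w1.png

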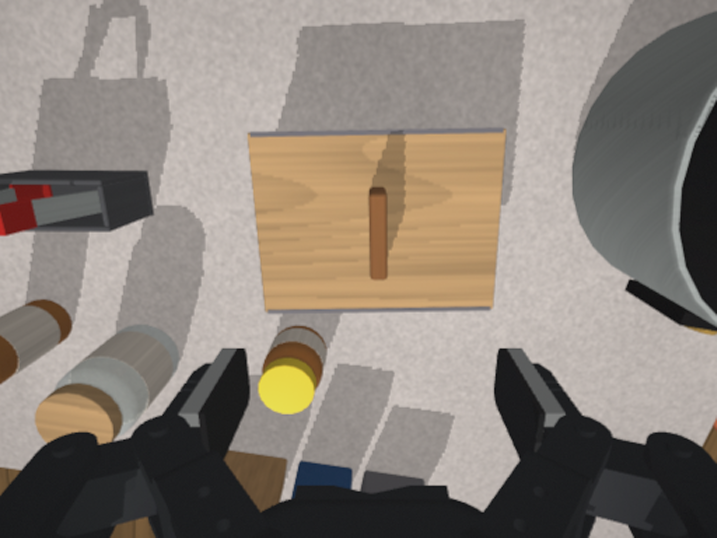

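```bash
python3 - <<'E'
from m import *
w=pickle.load(open("w1.pkl","rb"))
m,c,a=blob(w,lambda h,s,v:(h>8)&(h<26)&(s>70)&(v>90),(160,80,380,225)); q=quad(m)
W=np.array([onz(w,p,.085) for p in q]); print(q.tolist(),W.tolist(),W.mean(0))
h=cv2.cvtColor(w["frame"],cv2.COLOR_RGB2HSV)
print(h[168,250:285:3].tolist())
a,b=onz(w,(270.2,139),.127),onz(w,(270.2,198.5),.127); print("handle",a,b,(a+b)/2, np.linalg.norm(a-b),np.arctan2((b-a)[1],(b-a)[0]))
print(tri(w,(270.2,168),S["top"],(154.5,203)))
E
```

```text
[[351.0, 219.0], [189.0, 222.0], [176.0, 95.0], [361.0, 92.0]] [[0.5840359788116031, 0.40327371522441763, 0.08500000000000002], [0.6259015188200221, 0.1968992189336196, 0.08500000000000002], [0.4710568915525206, 0.16588805796674247, 0.08500000000000002], [0.42999781290613726, 0.37301609180886597, 0.08500000000000002]] [0.5277 0.2848 0.085 ]
[[17, 109, 198], [17, 109, 198], [16, 109, 199], [16, 109, 202], [17, 110, 202], [13, 146, 141], [13, 147, 147], [13, 148, 148], [13, 148, 143], [17, 106, 151], [16, 106, 151], [16, 108, 168]]
handle [0.495  0.2792 0.127 ] [0.5606 0.2915 0.127 ] [0.5278 0.2854 0.127 ] 0.06668986183109989 0.1852737731521598
(array([0.5276, 0.2844, 0.113 ]), np.float64(0.004423665300060907))
```

```bash
python3 -c "
from h import *
go((.528,.285,.094),.187)"
python3 -m jog '[[[0.2,4,0.4],0],[[0.2,8,0.4],0],[[0.2,12,0.4],0],[[0.2,16,0.4],0],[[0.2,19,0.4],0],[[0.2,21,0.4],0],[[0.2,21.6,0.4],0],[[0.2,21.6,0.4],0]]' 5 25
python3 -m jog '[[[0,0,0],0],[[0,0,0],0],[[0,0,0],0],[[0,0,0],0],[[0,0,0],0],[[0,0,0],0],[[0,-1,0],0],[[0,-3,0],0],[[0,-3,0],0]]' 0 25
python3 -c "
from h import *
go((.528,.285,.094),.187)
save(eyes.snapshot('wrist'),'w2')"
```

```text
go [0.528 0.285 0.094] -> [ 0.34 21.59  0.41] turn -0.005 | yaw 0.182 tcp [0.5262 0.2805 0.3099] t 1.65
t: 2.32
tcp_pos: [0.5269, 0.2868, 0.0951]
tool_rot: [-0.704, -0.065, 0.066, 0.704]
force: [-0.4, 0.1, 0.4]
finger_gap: 0.588
t: 3.07
tcp_pos: [0.5298, 0.2861, 0.1288]
tool_rot: [-0.704, -0.067, 0.063, 0.705]
force: [0.7, 0.5, -2.2]
finger_gap: 0.161
go [0.528 0.285 0.094] -> [-0.22  3.48 -0.08] turn -0.003 | yaw 0.184 tcp [0.5298 0.2861 0.1288] t 3.0667
```

View pics/w2.png

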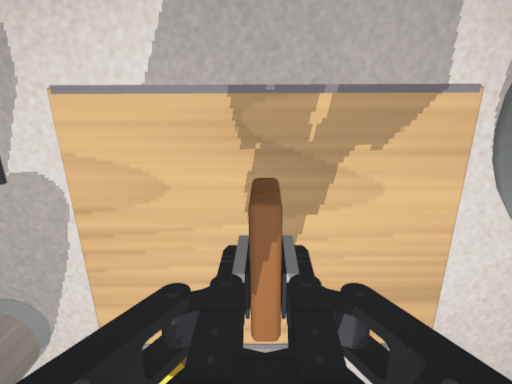

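```bash
python3 -c "
from h import *
go((.528,-.272,.25),-.108)"
python3 -m jog '[[[0,-4,0],0],[[0,-8,0],0],[[0,-12,0],0],[[-0.6,-12.1,-3.2],0],[[-1.3,-12.1,-6.8],0.03],[[-2,-12.1,-10.5],0.06],[[-2.7,-12.1,-14.2],0.09],[[-3.4,-12.1,-17.9],0.12],[[-4.1,-12.1,-21.6],0.15],[[-4.8,-12.1,-25.3],0.18],[[-5.5,-12.1,-29],0.21],[[-6.2,-12.1,-32.7],0.24],[[-6.9,-12.1,-36.4],0.27],[[-7.6,-12.1,-40.1],0.292],[[-8.3,-12.1,-43.8],0.292],[[-9,-12.1,-47.5],0.292],[[-9.7,-12.1,-51.2],0.292],[[-10.2,-12.1,-53.5],0.292],[[-10.5,-12.1,-54.8],0.292],[[-10.5,-12.1,-54.8],0.292]]'
python3 - <<'E'
from m import *
go((.528,-.272,.18),-.108)
for n in("side","top","wrist"): S[n]=eyes.snapshot(n)
pickle.dump(S,open("s1.pkl","wb"))
save(S["side"],"side1",(200,90,460,350),2.2)
w=S["wrist"];h=lambda h,s,v:(h>105)&(h<130)&(s>150)
m,c,a=blob(S["top"],lambda h,s,v:(h>8)&(h<26)&(s>70)&(v>60),(300,100,440,280)); q=quad(m); print([onz(S["top"],p,.241)[:2] for p in q])
E
```

```text
go [ 0.528 -0.272  0.25 ] -> [-10.28 -12.35 -54.81] turn 0.292 | yaw 0.184 tcp [0.5293 0.2859 0.1275] t 3.1167
t: 4.78
tcp_pos: [0.5245, -0.2753, 0.2453]
tool_rot: [0.706, -0.04, 0.039, -0.706]
force: [0.8, 1.0, -2.3]
finger_gap: 0.157
go [ 0.528 -0.272  0.18 ] -> [0.32 6.53 0.37] turn -0.003 | yaw -0.111 tcp [ 0.5245 -0.2753  0.2453] t 4.7833
[array([ 0.5898, -0.3291]), array([ 0.4472, -0.2411]), array([ 0.4541, -0.1565]), array([ 0.6072, -0.1739])]
```

View pics/side1.png

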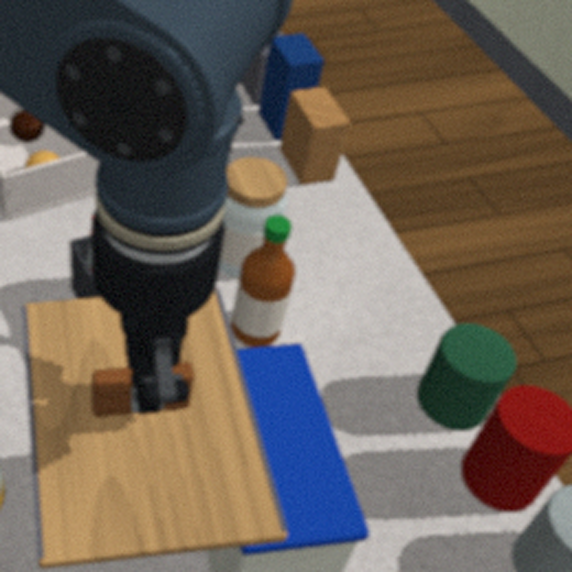

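Lid is held level with its far edge about 16 mm over the tub's front edge. I'll lower it so that edge tilts the lid about the grip.

```bash
python3 -m jog '[[[0,3,0],0],[[-0.1,5,0],0],[[-0.2,5.6,0],0],[[-0.3,6.1,0],0],[[-0.5,6.6,0],0],[[-0.7,7.1,0],0],[[-0.8,7.6,0],0],[[-1,8.1,0],0],[[-1.1,8.6,0],0],[[-1.2,9.1,0],0],[[-1.3,9.6,0],0],[[-1.3,10.1,0],0],[[-1.2,10.6,0],0],[[-1.2,11.1,0],0]]'
python3 - <<'E'
from m import *
S["side"]=eyes.snapshot("side");S["top"]=eyes.snapshot("top")
pickle.dump(S,open("s2.pkl","wb"))
save(S["side"],"side2",(200,90,460,350),2.2)
go((0,0,0))
E
```

```text
t: 6.1
tcp_pos: [0.51, -0.2706, 0.1352]
tool_rot: [-0.706, 0.04, -0.036, 0.707]
force: [-9.1, 0.2, 4.2]
finger_gap: 0.161
go [0 0 0] -> [-53.53  13.81  21.42] turn 0 | yaw -0.107 tcp [ 0.5101 -0.2706  0.1345] t 6.2
```

View pics/side2.png

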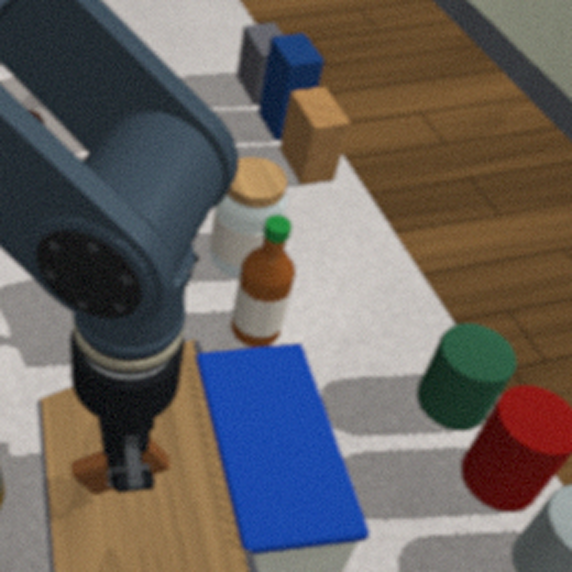

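```bash
python3 -m jog '[[[0.1,0.5,0],0],[[0.2,1.1,0],0],[[0.4,1.6,0],0],[[0.5,2.1,0],0],[[0.8,2.6,0],0],[[1.1,3.2,0],0],[[1.1,3.2,0],0],[[0.6,3.2,0],0],[[0.0,3.3,0],0],[[-0.6,3.4,0],0],[[-0.6,4.2,0],0],[[-0.6,4.8,0],0],[[-0.6,4.8,0],0]]'
python3 - <<'E'
from m import *
S["side"]=eyes.snapshot("side");S["top"]=eyes.snapshot("top");S["wrist"]=eyes.snapshot("wrist")
pickle.dump(S,open("s3.pkl","wb"))
f=lambda n,c:cv2.resize(S[n]["frame"][c[1]:c[3],c[0]:c[2]],(396,396),interpolation=2)
cv2.imwrite("pics/side3.png",np.hstack([f("side",(220,190,400,370)),f("wrist",(64,0,448,384))])[:,:,::-1])
go((0,0,0))
E
```

```text
t: 7.28
tcp_pos: [0.5066, -0.2702, 0.0859]
tool_rot: [-0.706, 0.039, -0.038, 0.707]
force: [-0.2, 0.0, -4.3]
finger_gap: 0.157
go [0 0 0] -> [-53.36   8.69  21.46] turn 0 | yaw -0.108 tcp [ 0.5075 -0.2707  0.0871] t 7.4333
```

View pics/side3.png

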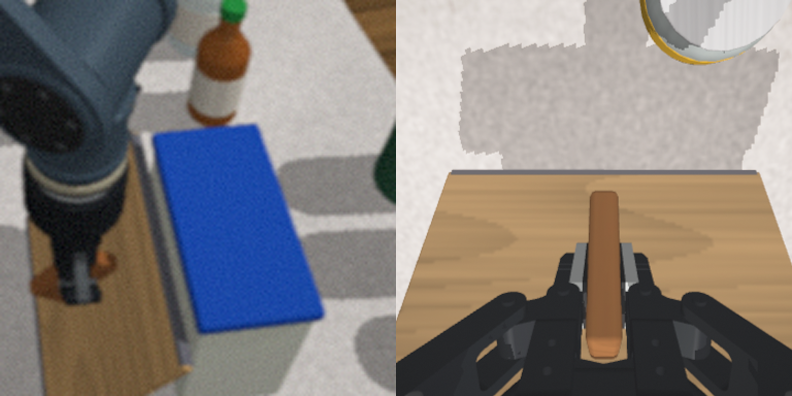

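```bash
python3 - <<'E'
from m import *
S=pickle.load(open("s3.pkl","rb"));w=S["wrist"]
m,c,a=blob(w,lambda h,s,v:(h>8)&(h<26)&(s>60)&(v>80),(64,130,448,384))
r=[(y,np.flatnonzero(m[y]).min(),np.flatnonzero(m[y]).max()) for y in (168,170,172,176)]; print(r)
st=manip.sense();G=np.array(st["tcp_pos"])+[0,0,.02]
for y,x0,x1 in r[1:3]:
    K,M,t=cam(w); d=.212*K[0,0]/(x1-x0+1)
    for x in (x0,(x0+x1)/2,x1):
        P=M.T@(np.array([(x-K[0,2])/K[0,0]*d,(y-K[1,2])/K[1,1]*d,d])-t); print(P,(P-G)@[.994,-.108,0],P[2]-G[2])
E
```

```text
[(168, np.int64(115), np.int64(416)), (170, np.int64(114), np.int64(416)), (172, np.int64(114), np.int64(417)), (176, np.int64(112), np.int64(419))]
[ 0.4698 -0.3719  0.022 ] -0.026499454057660046 -0.08504847066048088
[ 0.4812 -0.2669  0.0222] -0.026538007817743837 -0.08483454254192982
[ 0.4925 -0.1618  0.0225] -0.026576561577827576 -0.08462061442337876
[ 0.471  -0.3717  0.0231] -0.02535371485755706 -0.08392486941417363
[ 0.4823 -0.2666  0.0234] -0.025392269037579848 -0.08371093896545398
[ 0.4937 -0.1616  0.0236] -0.025430823217602577 -0.0834970085167343
```

```bash
python3 -m jog '[[[-0.2,0.6,0],0],[[-0.2,1.2,0],0],[[-0.2,1.6,0],0],[[0,1.7,0],0],[[0.2,1.7,0],0],[[0.4,1.7,0],0],[[0.6,1.65,0],0],[[0.8,1.6,0],0],[[1,1.55,0],0],[[1.1,1.5,0],0],[[1.1,1.5,0],0]]'
cat > tilt.py <<'E'
from m import *
w=eyes.snapshot("wrist");save(w,"w4")
m,c,a=blob(w,lambda h,s,v:(h>8)&(h<26)&(s>60)&(v>80),(20,100,490,384))
ys=np.flatnonzero((m>0).sum(1)>150);y=ys.min()+2;x=np.flatnonzero(m[y]);x0,x1=x.min(),x.max()
st=manip.sense();G=np.array(st["tcp_pos"])+[0,0,.02]
K,M,t=cam(w); d=.212*K[0,0]/(x1-x0+1);print(y,x0,x1)
for x in (x0,x1):
    P=M.T@(np.array([(x-K[0,2])/K[0,0]*d,(y-K[1,2])/K[1,1]*d,d])-t); v=[(P-G)@[.994,-.108,0],P[2]-G[2]]
    th=np.degrees(np.arctan2(-v[1],-v[0])-np.arctan2(.03,.08)); print(P,v,"tilt",th)
go((0,0,0)); print(st["force"],st["finger_gap"])
E
python3 tilt.py
```

```text
t: 8.35
tcp_pos: [0.5135, -0.271, 0.0708]
tool_rot: [-0.705, 0.041, -0.034, 0.707]
force: [-11.9, -3.5, -0.9]
finger_gap: 0.157
166 112 419
[ 0.4721 -0.3716  0.0087] [np.float64(-0.030180523025354008), np.float64(-0.08211782684952207)] tilt 49.264209050178444
[ 0.4945 -0.1614  0.0095] [np.float64(-0.030626276673832803), np.float64(-0.08133566906970474)] tilt 48.810502857733184
go [0 0 0] -> [-53.85   7.66  21.5 ] turn 0 | yaw -0.106 tcp [ 0.5134 -0.271   0.0708] t 8.4
[-11.4284  -2.6343  -0.1635] 0.16322257716572613
```

```bash
python3 -m jog '[[[-0.8,0,0],0],[[-1,-1.5,0],0],[[-1,-3,0],0],[[-0.3,-3,0],0],[[0.2,-3,0],0],[[0.6,-2.8,0],0],[[0.7,-2.4,0],0],[[0.7,-2,0],0],[[0.7,-1.6,0],0],[[0.7,-1.2,0],0],[[0.7,-0.8,0],0],[[0.7,-0.4,0],0],[[0.7,0,0],0],[[0.7,0,0],0]]' - 20
python3 tilt.py
```

```text
t: 9.57
tcp_pos: [0.5251, -0.2722, 0.0744]
tool_rot: [-0.706, 0.038, -0.038, 0.706]
force: [-6.9, 2.9, 16.4]
finger_gap: 0.156
193 119 412
[ 0.5051 -0.3751  0.0086] [np.float64(-0.00880768229306841), np.float64(-0.08586240267215939)] tilt 63.58709461354255
[ 0.5277 -0.165   0.009 ] [np.float64(-0.00900058681370635), np.float64(-0.08547126109958841)] tilt 63.43255408487842
go [0 0 0] -> [-55.12   7.45  21.44] turn 0 | yaw -0.107 tcp [ 0.5251 -0.2722  0.0744] t 9.6167
[-5.2756  2.7602 16.8605] 0.16108172749647875
```

```bash
python3 -m jog '[[[0,-0.2,0],0],[[-0.1,-0.3,0],0],[[-0.1,-0.3,0],0]]'
python3 -m jog '[[[0,0,0],0],[[0,0,0],0],[[0,0,0],0],[[0,0,0],0],[[0,0,0],0],[[-0.2,-0.3,0],0],[[-0.8,-0.8,0],0],[[-1.8,-1.6,0],0],[[-2.8,-3.5,0],0],[[-3.5,-6,0],0],[[-4,-9,0],0],[[-4,-13,0],0],[[-4,-17,0],0],[[-4,-17,0],0]]' 4 20
python3 - <<'E'
from m import *
S["side"]=eyes.snapshot("side");S["wrist"]=eyes.snapshot("wrist");S["top"]=eyes.snapshot("top")
pickle.dump(S,open("s4.pkl","wb"))
f=lambda n,c:cv2.resize(S[n]["frame"][c[1]:c[3],c[0]:c[2]],(396,396),interpolation=2)
cv2.imwrite("pics/side4.png",np.hstack([f("side",(190,150,410,370)),f("wrist",(64,0,448,384))])[:,:,::-1])
print("head",tri(S["top"],(267.7,190.7),S["side"],(250.3,184.7)))
go((.5625,-.0155,.24),.16)
E
```

```text
t: 9.87
tcp_pos: [0.5243, -0.2724, 0.0748]
tool_rot: [0.706, -0.038, 0.038, -0.706]
force: [-0.8, 0.7, -3.4]
finger_gap: 0.157
t: 11.03
tcp_pos: [0.487, -0.271, 0.2541]
tool_rot: [0.71, -0.033, 0.043, -0.702]
force: [0.8, -0.6, 0.5]
finger_gap: 0.47
head (array([ 0.5627, -0.0156,  0.1761]), np.float64(0.0043067461503030775))
go [ 0.5625 -0.0155  0.24  ] -> [ 5.15  0.6  25.94] turn -0.268 | yaw -0.108 tcp [ 0.4833 -0.2678  0.2461] t 11.1833
```

View pics/side4.png

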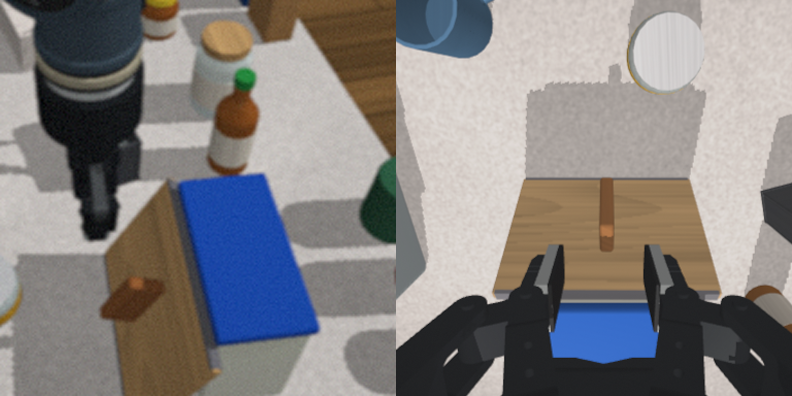

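```bash
python3 -m jog '[[[0.5,-2,2],0],[[1,-4,5],-0.05],[[1.7,-5.4,8.5],-0.1],[[2.4,-5.4,12],-0.15],[[3.1,-5.4,15.5],-0.2],[[3.8,-5.4,19],-0.268],[[4.4,-5.4,22.5],-0.268],[[4.9,-5.4,25],-0.268],[[5.15,-5.4,25.9],-0.268],[[5.15,-5.4,25.9],-0.268],[[5.15,-5.4,25.9],-0.268]]' 8.54
python3 - <<'E'
from m import *
S["wrist"]=w=eyes.snapshot("wrist")
pickle.dump(S,open("s5.pkl","wb")); save(w,"w5",(120,40,400,300),2.5)
go((.5625,-.0155,.24),.16)
h=cv2.cvtColor(w["frame"],cv2.COLOR_RGB2HSV).astype(int)
m=(((h[...,0]<8)|(h[...,0]>172))&(h[...,1]>120)&(h[...,2]>60)).astype(np.uint8)
n,l,st,c=cv2.connectedComponentsWithStats(m);print("red",[(st[i].tolist(),c[i].round(1)) for i in range(1,n) if st[i,4]>20])
E
```

```text
t: 12.1
tcp_pos: [0.5624, -0.0165, 0.2979]
tool_rot: [0.705, 0.056, -0.058, -0.705]
force: [-0.4, -1.5, 0.3]
finger_gap: 1.001
go [ 0.5625 -0.0155  0.24  ] -> [0.04 5.82 0.17] turn -0.0 | yaw 0.16 tcp [ 0.5625 -0.0172  0.2982] t 12.15
red [([233, 147, 9, 7, 34], array([238.4, 149.3])), ([294, 147, 9, 7, 35], array([296.5, 149.2])), ([242, 160, 7, 27, 166], array([245.3, 173.2])), ([289, 160, 6, 27, 153], array([291.4, 172.9])), ([263, 179, 13, 13, 127], array([268.6, 185. ])), ([50, 293, 48, 25, 705], array([ 76. , 304.1]))]
```

View pics/w5.png

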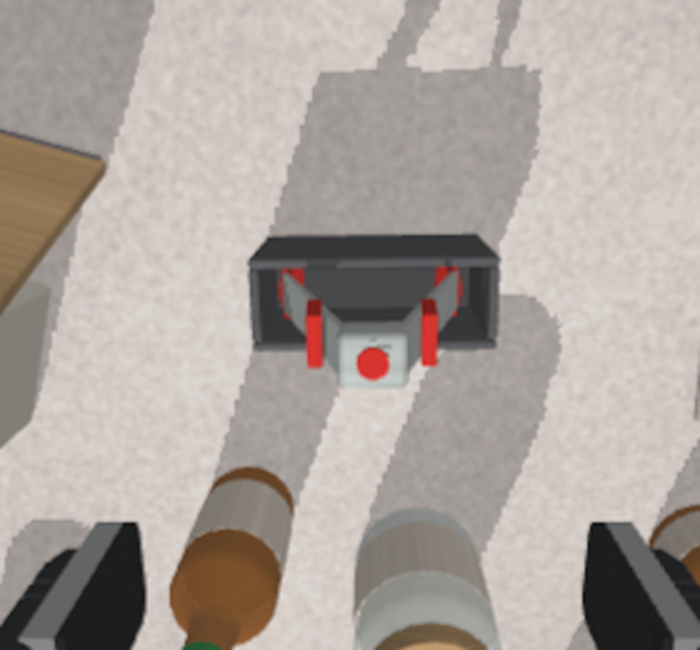

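```bash
python3 - <<'E'
from m import *
S=pickle.load(open("s5.pkl","rb")); w=S["wrist"]
print("dot",onz(w,(268.6,185),.175),tri(S["top"],(267.7,190.7),w,(268.6,185)),tri(S["side"],(250.3,184.7),w,(268.6,185)))
a,b=onz(w,(291.4,173),.131),onz(w,(245.3,173.1),.131); print("panels",a,b,(a+b)/2,np.linalg.norm(a-b),np.arctan2(-(a-b)[0],(a-b)[1]))
m,c,_=blob(S["top"],lambda h,s,v:(v<80),(235,175,295,215));q=quad(m)
print("caddy yaw top",[onz(S["top"],p,.08)[:2] for p in q])
E
```

```text
dot [ 0.5646 -0.012   0.175 ] (array([ 0.5586, -0.0141,  0.1956]), np.float64(0.0015616007243923159)) (array([ 0.5656, -0.0118,  0.1721]), np.float64(0.00042520241225772504))
panels [0.5611 0.0122 0.131 ] [ 0.569  -0.0355  0.131 ] [ 0.565  -0.0117  0.131 ] 0.04829274690058345 0.16272970931612996
caddy yaw top [array([ 0.5446, -0.0736]), array([0.5254, 0.0408]), array([0.5746, 0.0504]), array([ 0.5939, -0.0645])]
```

```bash
python3 -m jog '[[[0.2,3,0.3],0],[[0.35,6,0.47],0],[[0.35,9,0.47],0],[[0.35,12,0.47],0],[[0.35,15,0.47],0],[[0.35,17,0.47],0],[[0.35,18.2,0.47],0],[[0.35,19,0.47],0],[[0.35,19,0.47],0],[[0.35,19,0.47],0]]' 8.54 30
python3 -m jog '[[[0,0,0],0],[[0,0,0],0],[[0,0,0],0],[[0,0,0],0],[[0,0,0],0],[[0,0,0],0]]' 5.15 30
python3 - <<'E'
from m import *
st=manip.sense(); print(st["tcp_pos"],st["force"],st["finger_gap"]*85.4)
w=eyes.snapshot("wrist"); save(w,"w6"); pickle.dump(w,open("w6.pkl","wb"))
h=cv2.cvtColor(w["frame"],cv2.COLOR_RGB2HSV).astype(int)
m=(((h[...,0]<8)|(h[...,0]>172))&(h[...,1]>120)&(h[...,2]>60)).astype(np.uint8)
n,l,s,c=cv2.connectedComponentsWithStats(m);print("red",[(s[i].tolist(),c[i].round(1)) for i in range(1,n) if s[i,4]>20])
go((.565,-.012,.108),.163)
E
```

```text
t: 12.98
tcp_pos: [0.566, -0.0122, 0.1093]
tool_rot: [0.705, 0.056, -0.056, -0.705]
force: [0.6, 0.2, 0.2]
finger_gap: 0.996
t: 13.48
tcp_pos: [0.5676, -0.0113, 0.1116]
tool_rot: [0.705, 0.058, -0.055, -0.704]
force: [-0.3, 0.6, 6.7]
finger_gap: 0.608
[ 0.5676 -0.0113  0.1116] [-0.3459  0.6238  6.6926] 51.91841623420836
red [([213, 191, 16, 19, 169], array([220. , 197.5])), ([303, 191, 15, 17, 148], array([310.7, 196.3])), ([323, 191, 4, 21, 45], array([324.5, 200.4])), ([205, 192, 4, 19, 43], array([206.4, 201.2])), ([202, 231, 24, 77, 1306], array([213. , 270.8])), ([305, 231, 24, 76, 1283], array([317.2, 270. ])), ([247, 329, 37, 24, 707], array([264.9, 340.9]))]
go [ 0.565 -0.012  0.108] -> [-0.27  0.36 -0.03] turn -0.002 | yaw 0.161 tcp [ 0.5676 -0.0113  0.1116] t 13.5333
```

```bash
python3 -m jog '[[[0,-0.5,0],0],[[0,-1.5,0],0],[[0,-3,0],0],[[0,-5,0],0],[[0,-7,0],0],[[0,-9,0],0],[[0,-11,0],0],[[0,-12.5,0],0],[[0,-14,0],0],[[0,-14,0],0],[[0,-14,0],0]]'
python3 - <<'E'
from m import *
st=manip.sense(); print(st["tcp_pos"],st["force"],st["finger_gap"]*85.4)
w=eyes.snapshot("wrist"); T=eyes.snapshot("top"); D=eyes.snapshot("side"); pickle.dump(dict(wrist=w,top=T,side=D),open("s6.pkl","wb"))
h=cv2.cvtColor(w["frame"],cv2.COLOR_RGB2HSV).astype(int)
m=(((h[...,0]<8)|(h[...,0]>172))&(h[...,1]>120)&(h[...,2]>60)).astype(np.uint8)
n,l,s,c=cv2.connectedComponentsWithStats(m);print("red",[(s[i].tolist(),c[i].round(1)) for i in range(1,n) if s[i,4]>20])
f=lambda s,c,k:cv2.resize(s["frame"][c[1]:c[3],c[0]:c[2]],k,interpolation=2)
cv2.imwrite("pics/m7.png",np.vstack([np.hstack([f(T,(100,150,260,250),(400,250)),f(D,(160,90,360,215),(400,250))]),np.hstack([f(w,(0,0,512,384),(400,300)),f(D,(220,180,400,315),(400,300))])])[:,:,::-1])
E
```

```text
t: 14.45
tcp_pos: [0.5663, -0.011, 0.2504]
tool_rot: [0.705, 0.057, -0.056, -0.705]
force: [0.2, -0.8, -2.2]
finger_gap: 0.604
[ 0.5663 -0.011   0.2504] [ 0.244  -0.787  -2.1907] 51.585626570838684
red [([303, 167, 20, 42, 527], array([310.6, 185.2])), ([208, 168, 21, 43, 540], array([219.6, 186.2])), ([206, 191, 4, 21, 40], array([207.2, 201.2])), ([322, 191, 3, 20, 35], array([323.2, 200.8])), ([305, 231, 24, 76, 1285], array([316.9, 270. ])), ([202, 232, 24, 76, 1311], array([213.2, 271.2])), ([0, 308, 77, 76, 2388], array([ 32.5, 340. ])), ([247, 328, 37, 25, 743], array([265.1, 340.4]))]
```

View pics/m7.png

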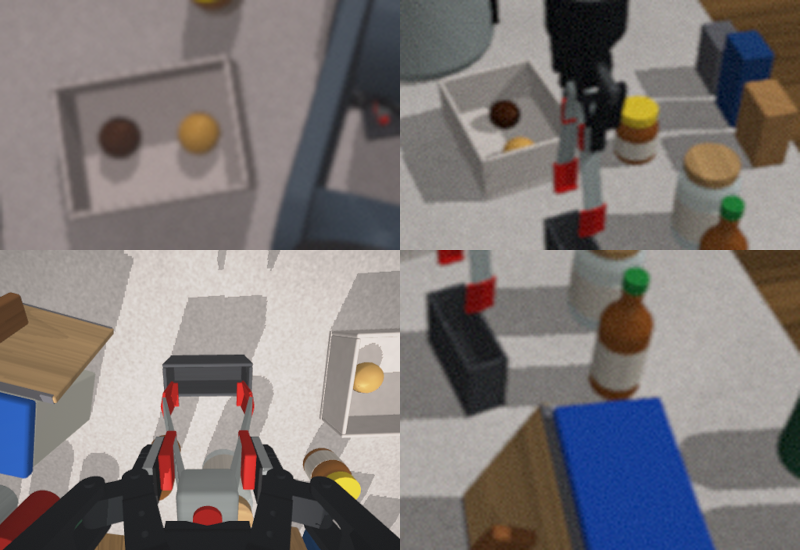

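```bash
python3 - <<'E'
from m import *
S=pickle.load(open("s6.pkl","rb"));T,D=S["top"],S["side"]
dk=lambda h,s,v:(v<75)&((h<16)|(h>168))&(s>70)
for n,f,rt,rd in(("dark",dk,(136,190,160,218),(200,136,226,156)),("pale",lambda h,s,v:(h>10)&(h<26)&(s>100),(168,190,192,215),(205,155,226,165))):
    m,c,a=blob(T,f,rt); m2,c2,a2=blob(D,f,rd); print(n,c,a,cv2.boundingRect(m),c2,a2,onz(T,c,.02),onz(D,c2,.02),tri(T,c,D,c2))
m,c,a=blob(T,lambda h,s,v:(v>0),(0,0,9,9))
# box rim corners, top view crop
q=[(100+x/2.5,150+y/2.5) for x,y in((53,90),(232,57),(252,187),(70,215))]
W=np.array([onz(T,p,.075)[:2] for p in q]);print(W,W.mean(0))
go((0,0,0))
print(manip.sense()["q"])
E
```

```text
dark [147.2013 204.7662] 154 (140, 198, 15, 14) [211.8776 146.7211] 147 [0.5247 0.3289 0.02  ] [0.5283 0.3303 0.02  ] (array([0.5263, 0.3281, 0.0219]), np.float64(0.003440745296599509))
pale [178.985 202.625] 200 (171, 195, 17, 16) [218.5088 161.3158] 57 [0.5331 0.237  0.02  ] [0.5362 0.2579 0.02  ] (array([0.5323, 0.2324, 0.042 ]), np.float64(0.0006016531445803623))
[[0.5725 0.3876]
 [0.614  0.1908]
 [0.4712 0.1633]
 [0.4358 0.3613]] [0.5234 0.2757]
go [0 0 0] -> [-55.55  24.96  10.06] turn 0 | yaw 0.16 tcp [ 0.565  -0.0108  0.2482] t 14.6
[-0.2168  0.428   1.5639 -0.      1.1522 -1.9478]
```

```bash
python3 -m jog '[[[0.05,-0.5,1],0.05],[[0.1,-1,2.5],0.12],[[0.2,-1,4.5],0.22],[[0.3,-1,6.5],0.32],[[0.4,-1,8.5],0.42],[[0.5,-1,10.5],0.52],[[0.6,-1,12.5],0.62],[[0.7,-1,14.5],0.72],[[0.8,-1,16.5],0.82],[[0.9,-1,18.5],0.92],[[1,-1,20.5],1.02],[[1.1,-1,22.5],1.12],[[1.2,-1,24.5],1.22],[[1.3,-1,26.5],1.32],[[1.4,-1,28.5],1.42],[[1.5,-1,30.5],1.5],[[1.6,-1,32],1.54],[[1.6,-1,33.2],1.544],[[1.6,-1,33.9],1.544],[[1.6,-1,33.9],1.544]]'
cat > chk.py <<'E'
from m import *
st=manip.sense(); print(st["tcp_pos"],st["force"],st["finger_gap"]*85.4,st["q"][5])
w=eyes.snapshot("wrist"); D=eyes.snapshot("side");T=eyes.snapshot("top"); pickle.dump(dict(wrist=w,side=D,top=T),open("s7.pkl","wb"))
h=cv2.cvtColor(w["frame"],cv2.COLOR_RGB2HSV).astype(int)
m=(((h[...,0]<8)|(h[...,0]>172))&(h[...,1]>120)&(h[...,2]>60)).astype(np.uint8)
n,l,s,c=cv2.connectedComponentsWithStats(m);print("red",[(s[i].tolist(),c[i].round(1)) for i in range(1,n) if s[i,4]>20])
go((.5266,.327,.12),.187-np.pi/2)
try:
    m,c,a=blob(w,lambda h,s,v:(v<90)&((h<16)|(h>168))&(s>90),(226,60,305,228)); print("dark in wrist",c,a,cv2.boundingRect(m),onz(w,c,.025))
    print("expected px",proj(w,(.5262,.329,.024)))
except ValueError as e: print("no blob")
E
python3 chk.py
```

```text
t: 16.27
tcp_pos: [0.527, 0.3272, 0.2584]
tool_rot: [0.545, -0.451, 0.45, -0.545]
force: [0.7, -0.5, -1.3]
finger_gap: 0.603
[0.527  0.3272 0.2584] [ 0.6763 -0.5183 -1.2909] 51.524237280852645 0.18604986548643535
red [([208, 169, 21, 42, 519], array([219.5, 186.7])), ([303, 168, 20, 41, 499], array([310.7, 185.5])), ([206, 191, 3, 19, 36], array([207. , 200.8])), ([322, 191, 3, 20, 32], array([323.3, 200.2])), ([305, 231, 24, 76, 1283], array([316.9, 269.9])), ([202, 232, 24, 76, 1282], array([213.2, 270.8])), ([247, 328, 37, 25, 746], array([265.1, 340.4]))]
go [0.5266 0.327  0.12  ] -> [-0.18 13.9  -0.07] turn 0.0 | yaw -1.384 tcp [0.5277 0.3254 0.259 ] t 16.4167
dark in wrist [263.8684 154.5503] 965 (246, 136, 39, 38) [0.5252 0.3308 0.025 ]
expected px [264.4217 155.898 ]
```

```bash
python3 -m jog '[[[-0.1,1,0],0],[[-0.2,3,-0.1],0],[[-0.2,5,-0.1],0],[[-0.2,7,-0.1],0],[[-0.2,8.5,-0.1],0],[[-0.2,10,-0.1],0],[[-0.2,11,-0.1],0],[[-0.2,12,-0.1],0],[[-0.2,13,-0.1],0],[[-0.2,13.6,-0.1],0],[[-0.2,13.9,-0.1],0],[[-0.2,13.9,-0.1],0],[[-0.2,13.9,-0.1],0]]'
python3 chk.py; python3 - <<'E'
from m import *
S=pickle.load(open("s7.pkl","rb"))
f=lambda n,c:cv2.resize(S[n]["frame"][c[1]:c[3],c[0]:c[2]],(396,396),interpolation=2)
cv2.imwrite("pics/m8.png",np.hstack([f("wrist",(165,100,365,300)),f("side",(165,95,265,195))])[:,:,::-1])
E
```

```text
t: 17.5
tcp_pos: [0.5267, 0.3281, 0.1206]
tool_rot: [-0.544, 0.451, -0.451, 0.545]
force: [0.2, 0.2, -0.4]
finger_gap: 0.606
[0.5267 0.3281 0.1206] [ 0.22    0.2416 -0.3845] 51.769054163323254 0.1902563034603066
red [([208, 168, 21, 43, 521], array([219.4, 186.5])), ([303, 168, 20, 41, 496], array([310.7, 185.6])), ([206, 191, 3, 20, 34], array([207.1, 200.9])), ([323, 192, 2, 16, 26], array([323.4, 199.1])), ([305, 231, 24, 76, 1279], array([316.8, 269.6])), ([202, 232, 23, 76, 1283], array([213.1, 270.8])), ([247, 328, 37, 25, 743], array([265. , 340.4]))]
go [0.5266 0.327  0.12  ] -> [ 0.12  0.11 -0.05] turn 0.0 | yaw -1.384 tcp [0.5268 0.3282 0.1211] t 17.65
dark in wrist [263.3077 189.2022] 2314 (236, 162, 58, 58) [0.5253 0.3313 0.025 ]
expected px [263.8359 191.5677]
```

```bash
python3 -m jog '[[[0,0,0],0],[[0,0,0],0],[[0,0,0],0],[[0,0,0],0],[[0,0,0],0],[[0,0,0],0],[[0,0,0],0],[[0,0,0],0]]' 3 30
python3 chk.py
```

```text
t: 18.32
tcp_pos: [0.5266, 0.3281, 0.1205]
tool_rot: [-0.544, 0.451, -0.451, 0.545]
force: [0.3, 0.3, 0.5]
finger_gap: 0.558
[0.5266 0.3281 0.1205] [0.2791 0.3478 0.5434] 47.628972837149234 0.1902917384459032
red [([293, 167, 22, 44, 535], array([301.8, 185.7])), ([217, 168, 22, 45, 553], array([228.5, 186.8])), ([215, 190, 3, 20, 33], array([216.1, 200.1])), ([314, 191, 3, 19, 38], array([314.7, 199.4])), ([205, 231, 25, 76, 1286], array([216.9, 270.2])), ([300, 230, 26, 77, 1282], array([313.2, 269.2])), ([247, 328, 37, 25, 731], array([265. , 340.5]))]
go [0.5266 0.327  0.12  ] -> [ 0.1   0.04 -0.02] turn -0.0 | yaw -1.384 tcp [0.5266 0.328  0.1204] t 18.4667
dark in wrist [264.5656 189.4809] 2431 (236, 162, 59, 58) [0.5263 0.3312 0.025 ]
expected px [263.911  191.5648]
```

```bash
python3 -m jog '[[[0,-0.4,0],0],[[0,-1,0],0],[[0,-2,0],0],[[0,-3.2,0],0],[[0,-4.6,0],0],[[0,-6,0],0],[[0,-7.4,0],0],[[0,-8.8,0],0],[[0,-10.2,0],0],[[0,-11.6,0],0],[[0,-13,0],0],[[0,-14.2,0],0],[[0,-15,0],0],[[0,-15.3,0],0],[[0,-15.3,0],0],[[0,-15.3,0],0],[[0,-15.3,0],0],[[0,-15.3,0],0],[[0,-15.3,0],0],[[0,-15.3,0],0]]'
python3 chk.py; python3 - <<'E'
from m import *
S=pickle.load(open("s7.pkl","rb"))
f=lambda n,c:cv2.resize(S[n]["frame"][c[1]:c[3],c[0]:c[2]],(396,297),interpolation=2)
cv2.imwrite("pics/m8.png",np.vstack([np.hstack([f("wrist",(165,120,365,270)),f("side",(140,60,300,180))]),np.hstack([f("side",(220,210,380,330)),f("top",(100,80,460,350))])])[:,:,::-1])
E
```

```text
t: 20.13
tcp_pos: [0.5262, 0.3279, 0.2727]
tool_rot: [0.545, -0.451, 0.451, -0.544]
force: [-1.1, 0.0, -2.2]
finger_gap: 0.556
[0.5262 0.3279 0.2727] [-1.0887  0.002  -2.1917] 47.51075084098706 0.19028119647293154
red [([293, 167, 22, 44, 535], array([301.8, 185.9])), ([217, 168, 21, 45, 544], array([228.4, 187.2])), ([215, 191, 3, 19, 32], array([216. , 200.5])), ([314, 190, 3, 20, 43], array([314.7, 198.8])), ([205, 231, 26, 76, 1293], array([217. , 270.1])), ([300, 230, 26, 76, 1282], array([313.2, 269. ])), ([247, 328, 38, 25, 736], array([265.1, 340.5]))]
go [0.5266 0.327  0.12  ] -> [ 0.1  15.31  0.01] turn -0.0 | yaw -1.384 tcp [0.5263 0.328  0.2731] t 20.2833
dark in wrist [264.6685 189.9282] 2492 (236, 162, 59, 58) [0.5349 0.2813 0.025 ]
expected px [264.9126 154.1967]
```

View pics/m8.png

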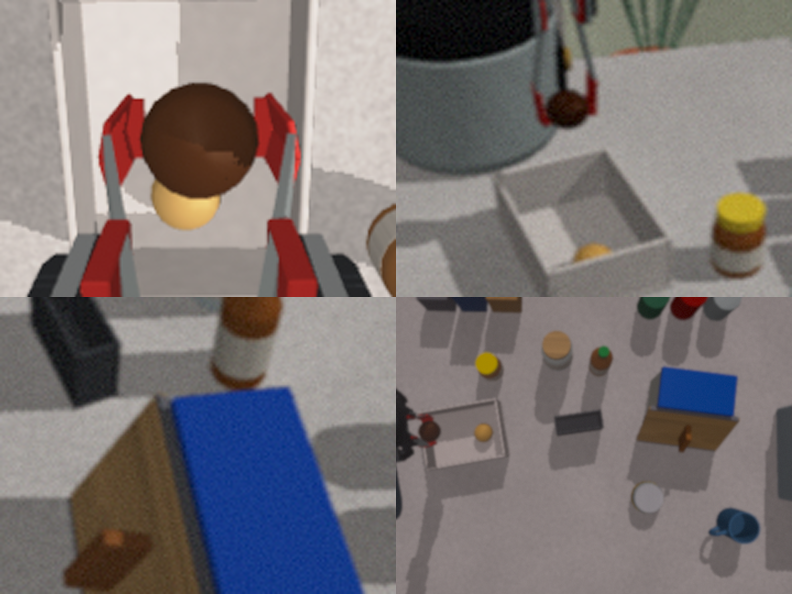

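The dark roll hangs in the jaws about 0.17 m up, the pale roll is still in the box, and the lid leans. I'll hold briefly, then hand in.

```bash
python3 -m jog '[[[0,0,0],0],[[0,0,0],0],[[0,0,0],0],[[0,0,0],0],[[0,0,0],0],[[0,0,0],0]]'
python3 chk.py | tail -2; python3 - <<'E'
from m import *
S=pickle.load(open("s7.pkl","rb")); w=S["wrist"]
m,c,a=blob(w,lambda h,s,v:(v<90)&((h<16)|(h>168))&(s>90),(226,60,305,228)); 
m2,c2,a2=blob(S["side"],lambda h,s,v:(v<75)&((h<16)|(h>168))&(s>70),(195,93,222,113)); print(c2,a2,tri(w,c,S["side"],c2), np.abs(manip.sense()["qd"]).max())
workorder.sign_off()
E
```

```text
t: 20.78
tcp_pos: [0.5263, 0.328, 0.2733]
tool_rot: [-0.544, 0.451, -0.451, 0.545]
force: [-0.0, 0.3, -1.7]
finger_gap: 0.558
dark in wrist [264.6159 189.9355] 2497 (236, 162, 59, 58) [0.5353 0.2813 0.025 ]
expected px [264.517  154.1828]
[208.7475 103.1162] 198 (array([0.5271, 0.3296, 0.1746]), np.float64(0.001649754995273372)) 0.0019428158723090354
the job is handed in; nothing more can be done
```

The job is handed in at about 21 s of robot time; sign-off gives no verdict, so the results below are from my own checks.

- **Lid:** I carried it by its handle, tilted it over the tub's front edge, and pressed it down along the tub front. I set it on the counter at about 63° and let go. The last pictures show it still leaning, untouched.
- **Tongs and roll:** I drew the tongs out of the caddy with a slight squeeze and turned them 90° to clear the box walls. The jaws then closed on the dark roll and lifted it straight up.

**Last checks**
- The roll centre was at z = 0.175 m by two-view triangulation (rays agree to 1.6 mm).
- The fingers were steady on the tongs at about 47.6 mm opening, and joint speeds were about 0.002 rad/s.
- The pale roll was in the box and the bystanders were standing where they were, both judged from the pictures only.

**What disagreed**
- The first push to steepen the lid failed: it stayed near 50°. A second, downward stroke along the tub front brought it to 63°.
- One tongs-head triangulation (top and wrist views) came out about 20 mm too high, so I used the side and wrist pair instead.
- For the last wrist check, the roll's position and expected pixels were computed for its old spot on the box floor, so they do not apply to the lifted roll.

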